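# Turn the sorting tray and tip the dowels into the wide compartment

## Task

On the joiner's bench, turn the round sorting tray until the middle of its widest compartment is in front of the tipping chute, where the parts land. Then push the chute's handle over towards the tray so that the chute tips and both wooden dowels roll down into that widest compartment, and leave them lying there.

Things in the scene. Friction and masses are not known exactly. Their poses are not given: they have to be found in the camera images.
- tray: Round plywood tray (turntable), 290 mm across, turning either way with light friction; stays where left. Five compartments: a wide empty one (120 degrees, middle along the tray's x axis, which turns with it) and four of 60 degrees with loose stock. Origin on the axis, at the underside, 30 mm above the bench; floor 8 mm, rim (5 mm thick) and dividers (6 mm) 53 mm above it; hub 40 mm across.
- knob (a point): Centre of the upright round wooden knob for turning the tray: 24 mm diameter, 40 mm tall (20 mm above and below this point), on a thin post 110 mm from the axis, on the divider opposite the wide compartment. Its top is 57 mm above the tray's rim.
- bay (a point): Middle of the floor of the wide compartment, 85 mm from the tray's axis; it turns with the tray.
- landing (a point): Fixed point at the height of the tray's floor, 85 mm from the tray's axis on the line towards the chute: where the parts land. The chute pours from here towards the axis.
- chute (a joint): Tipping angle (rad): 0 at rest, leaning back a little; 0.85 fully tipped. Aluminium trough, 70 mm wide, 134 mm long, sides 28 mm high, its open end over the tray's rim. Its level pivot is 125 mm above the bench, 165 mm from the tray's axis, beyond the landing point. Light friction (about 2 N at the handle), stays where left. Dowels roll from about 0.1; 0.75 empties it.
- handle (a point): Middle of the chute's handle: level steel crossbar, 12 mm diameter, 90 mm long, at right angles to the pouring direction, on two thin rods over the trough, 115 mm from the pivot. At rest almost straight above it (about 240 mm above the bench); it swings forward and down towards the tray about the pivot. The space behind it, above the trough, is clear.
- dowel_a: Short beech dowel, 20 mm diameter, 56 mm long, lying across the rear of the chute. Origin at its centre, x along its length.
- dowel_b: A second, like dowel, lying in front of the first. Origin at its centre, x along its length.
Mind the look-alikes: they are no part of the job. Leave any green look-alike of the dowel_a alone.

How it is judged:
By the outcome, as a careful person would: the job done as asked, in the order asked, and still so for the second after the job is handed in, with the robot touching nothing.
It also fails if it takes over 50 s, if anything falls off the work surface, if the arm or the gripper's body presses on something with over 40 N, if the wrist force passes 120 N, or if a joint passes its speed limit or range.

## Robot

A 6-joint arm with a two-finger parallel gripper is mounted at the origin on the work surface. World frame = base frame: x ahead of the robot, y to its left, z up, the work surface at z = 0. Lengths are in m, angles in rad, forces in N, time in s.
With the tool pointing down it reaches from about 0.35 to 0.925 m from the base axis. Payload 6.4 kg.
Tool frame: the origin (TCP) lies on the mounting face of the last link; the fingertips stand 199 mm ahead of it and the grasp point (between the pads) lies 180 mm ahead of it; z points along the fingers, y is the direction in which the jaws open and shut (so a half turn about z gives the same grasp; the last joint's range is limited). The gripper opens to 94 mm and grips with 3 to 60 N. Pads are 16 mm wide; open, the fingers measure 119 mm over their backs; the gripper's body (75 mm by 177 mm) begins 78 mm behind the grasp point.
Start: joints at [1.011, 0.245, 1.558, -0, 1.339, -0.174], TCP at [0.245, 0.602, 0.405] pointing down, gripper open.
Joint ranges: [-3.13, 3.13], [-1.02, 2.26], [0.13, 2.54], [-0.95, 4.09], [0.21, 2.88], [-2.74, 2.74]. Speed limits (rad/s): [2.57, 2.57, 3.14, 3.14, 3.14, 3.14].

## Interface

Orientations are given as a 3x3 rotation matrix whose columns are the frame's x, y, z axes.
In Python, from rig import sensors, read_camera, workorder, finder gives the robot as it stands.
- The arm moves only by the tool servo_tool, never from a script. Its arguments are lists of equal length, an entry for each row: "hand": the gripper's target within -1 to 1 (shut at 1, half-way at 0, fully open at -1); "linear": the shift along the tool's x, y, z as a fraction of full scale, a list of three; "twist": the turn about the tool's z as a fraction of full scale. In form: {"hand": [hand, ...], "linear": [[x, y, z], ...], "twist": [twist, ...]}. A call has exactly 5 rows; each row shifts and turns the pose as measured when the row begins, along the tool's axes as they then stand; what a row does not reach is not made up. Full scale, the value 1, is 200 mm for a shift and 4 degrees for a turn. A row lasts 1/10 s, in which the tool goes at most 50 mm and 8.59 degrees, less where a joint would pass 70% of its speed; a pose out of reach is approached as far as the arm can. A call with a number of a shift or a turn outside -1 to 1 is refused whole. A call with a gripper value outside its range is refused whole. The fingers move at their own pace and stop on an object; "force" is the grip in N (left out, the last holds). Time passes only in rows, so rows that do not move let the fingers close, or fill a call up. It gives the time, the measured TCP pose, the force and the opening at its end, in the units of the state.
- sensors.state(): the state, without advancing time (a new reading comes with each control period).
- read_camera(name): name is "side" or "top" or "wrist"; returns a dict with "frame" (420x560x3 uint8, red, green, blue), "range_z" (420x560 float32, m along the optical axis (not along the pixel's ray), 0 where there is no reading), "camera_matrix" (3x3 intrinsics, pixels), "view" (4x4, takes a point from world to camera coordinates). Camera axes: x right, y up, looking along -z (the intrinsics and any distortion apply to the point x, -y, -z); pixel columns grow to the right and rows downward; lengths in m; the calibration is good to about 2 mm. A picture is of the moment at which its call begins.
- workorder.finish_job(): hands the job in, once; it reports no verdict.
Trained networks look in a picture, given as the dict that the camera call returned (one of the last four; its "shot" number tells which), for a name from the list of things; names that differ only in an ending like _2 or _b are one class to them, and where a whole thing is asked for, a point or a joint stands for the part that bears it (a point fixed in the world has none). Each returns a list of dicts, best first, with "score" (0 to 1); they miss things now and then, are a little off and sometimes report something else, mostly with a low value. They report only what shows in the picture. A call takes as long as a camera call. They do not tell look-alikes from the thing itself.
- finder.search_frame(picture, target): "xy" ([column, row] in pixels, amid what is visible of it).
The state is a dict: "t": time; "qpos": joint angles; "qvel": joint speeds; "tau": joint torques, N m; "eef_pos": TCP position; "eef_rot": TCP orientation; "wrist_force": force on the tool from outside, world axes, zero at the start; "torque": the same for the moment, N m; "width": opening from 0.0 (shut) to 1.0 (fully open).
Only numpy, scipy, OpenCV 4.12 (cv2) and the standard library are available. Lean on these libraries where they do the work, as an engineer would, in place of code of your own. Each camera call takes 0.05 s, during which the arm holds its last target.

## Working session

There is one attempt and no reset: what is moved stays moved. The work goes in short steps, Python scripts to look and compute and a tool call to move; the robot and the scene stay as the last step left them, time stands still between calls to the robot, and variables do not carry over. Pictures are saved under pics/ and viewed, and the job is handed in when it is done.

Besides the shell and the picture viewer there is one more tool, called after "Emit:" as name(argument=value, ...) on one line, values as JSON. servo_tool: Moves the arm, as the interface text tells. Its arguments: {"type":"object","properties":{"hand":{"type":"array","items":{"type":"number"}},"linear":{"type":"array","items":{"type":"array","items":{"type":"number","minimum":-1,"maximum":1}}},"twist":{"type":"array","items":{"type":"number","minimum":-1,"maximum":1}},"force":{"type":"number"}},"required":["hand","linear","twist"]}

```bash
mkdir -p pics; cat > h.py <<'E'
import numpy as np,cv2
from rig import sensors, read_camera, workorder, finder
def save(p,n): cv2.imwrite('pics/'+n,cv2.cvtColor(p['frame'],cv2.COLOR_RGB2BGR))
def pt(p,c,r,z=None):
    r0,c0=int(round(r)),int(round(c))
    d=p['range_z'][max(0,r0-2):r0+3,max(0,c0-2):c0+3]; d=d[d>0]; d=np.median(d) if len(d) else 0
    K=p['camera_matrix'];T=np.linalg.inv(p['view'])
    v=np.array([(c-K[0,2])/K[0,0],-(r-K[1,2])/K[1,1],-1.])
    if z is None: return T[:3,:3]@(v*d)+T[:3,3]
    w=T[:3,:3]@v; return T[:3,3]+w*(z-T[2,3])/w[2]
def cloud(p):
    K=p['camera_matrix'];T=np.linalg.inv(p['view']);d=p['range_z'];R,C=np.mgrid[:d.shape[0],:d.shape[1]]
    P=np.stack([(C-K[0,2])/K[0,0]*d,-(R-K[1,2])/K[1,1]*d,-d],-1)
    W=P@T[:3,:3].T+T[:3,3]; W[d==0]=np.nan; return W
def proj(p,X):
    K=p['camera_matrix'];c=p['view'][:3,:3]@np.array(X)+p['view'][:3,3]
    return np.array([K[0,0]*c[0]/-c[2]+K[0,2],K[1,1]*-c[1]/-c[2]+K[1,2]])
E
python3 - <<'E'
from h import *
np.set_printoptions(precision=4,suppress=True)
for n in ['top','side']:
    p=read_camera(n);save(p,n+'0.png')
    for t in ['tray','knob','chute','handle','dowel_a']:
        for d in finder.search_frame(p,t)[:4]: print(n,t,round(d['score'],2),np.round(d['xy']),pt(p,*d['xy']))
print(sensors.state())
E
```

```text
top tray 0.61 [351. 230.] [ 0.5532 -0.08    0.0837]
top knob 0.81 [353. 231.] [ 0.5497 -0.0838  0.0835]
top chute 0.97 [280. 194.] [0.6208 0.0719 0.1288]
top handle 0.81 [278. 196.] [0.6148 0.0756 0.1287]
top dowel_a 0.79 [255. 186.] [0.6334 0.1201 0.144 ]
top dowel_a 0.55 [242. 188.] [0.6287 0.146  0.1421]
top dowel_a 0.54 [181. 231.] [0.5444 0.295  0.0201]
top dowel_a 0.49 [207. 171.] [0.6833 0.2408 0.0202]
side tray 0.97 [322. 206.] [ 0.5131 -0.0956  0.0608]
side knob 0.59 [320. 207.] [ 0.519  -0.0936  0.0584]
side chute 0.68 [272. 221.] [0.6189 0.0537 0.1294]
side handle 0.58 [266. 224.] [0.629  0.0621 0.1279]
side dowel_a 0.93 [226. 332.] [0.6882 0.2409 0.0164]
side dowel_a 0.92 [302. 360.] [0.5491 0.2879 0.0185]
side dowel_a 0.77 [263. 238.] [0.6292 0.1228 0.1423]
side dowel_a 0.68 [320. 210.] [ 0.5164 -0.094   0.0504]
{'t': 0.6, 'qpos': array([ 1.0109,  0.2451,  1.5578, -0.    ,  1.3387, -0.1741]), 'qvel': array([ 0.0015,  0.0004, -0.0014, -0.0016, -0.0016,  0.0001]), 'tau': array([ -0.0007, -41.5607, -31.4712,   0.0684,   0.0291,  -0.    ]), 'eef_pos': array([0.2446, 0.6022, 0.4047]), 'eef_rot': array([[-0.9265,  0.3763,  0.    ],
       [ 0.3763,  0.9265, -0.    ],
       [-0.    , -0.    , -1.    ]]), 'wrist_force': array([0.4232, 0.602 , 0.4739]), 'torque': array([-0.0258,  0.0056,  0.0228]), 'width': 0.9999721944356667}
```

View pics/top0.png

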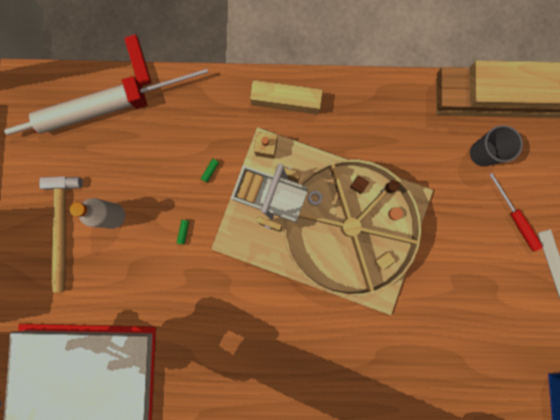

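View pics/side0.png

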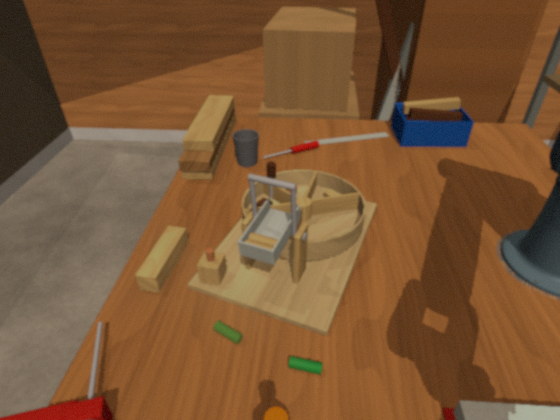

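```bash
python3 - <<'E'
from h import *
np.set_printoptions(precision=4,suppress=True)
p=read_camera('top');save(p,'top1.png');W=cloud(p)
im=cv2.cvtColor(p['frame'],cv2.COLOR_RGB2BGR)[120:320,210:450]
cv2.imwrite('pics/z1.png',cv2.resize(im,None,fx=3.3,fy=3,interpolation=3)[:600,:800])
m=np.zeros(W.shape[:2],bool);m[120:320,210:450]=1
X=W[m&(abs(W[...,2]-.083)<.005)]
from scipy.optimize import least_squares
f=lambda q:np.hypot(X[:,0]-q[0],X[:,1]-q[1])-.1425
s=least_squares(f,[.55,-.08],loss='cauchy',f_scale=.003);c=s.x;print('centre',c,(abs(f(c))<.004).sum())
r=np.hypot(*(X[:,:2]-c).T);a=np.degrees(np.arctan2(X[:,1]-c[1],X[:,0]-c[0]))
h,e=np.histogram(a[(r>.04)&(r<.13)],bins=72,range=(-180,180))
for i in np.argsort(-h)[:14]:print(e[i],h[i])
K=W[m&(W[...,2]>.12)&(W[...,2]<.15)&(np.hypot(W[...,0]-c[0],W[...,1]-c[1])<.13)];print('knob',K.shape,K.mean(0) if len(K) else 0,K[:,2].max() if len(K) else 0)
H=W[m&(W[...,2]>.215)];print('handle',H.shape,np.median(H,0),H.min(0),H.max(0))
p=read_camera('side');W=cloud(p)
H=W[(W[...,2]>.228)&(W[...,2]<.27)&(abs(W[...,0]-.62)<.1)&(abs(W[...,1]-.06)<.1)];print('handle',H.shape,np.median(H,0),H.min(0),H.max(0))
K=W[(W[...,2]>.1)&(W[...,2]<.15)&(np.hypot(W[...,0]-c[0],W[...,1]-c[1])<.13)];print('knob',K.shape,np.median(K,0),K.min(0),K.max(0))
E
```

```text
centre [ 0.5592 -0.0805] 1020
15.0 124
-165.0 121
-105.0 121
75.0 94
-45.0 80
-160.0 20
-100.0 9
10.0 9
-50.0 8
80.0 7
70.0 4
20.0 3
-40.0 3
-110.0 3
knob (370, 3) [ 0.6141 -0.0344  0.1343] 0.14647665595574866
handle (365, 3) [0.6136 0.0833 0.245 ] [0.5713 0.0634 0.2151] [0.658  0.1017 0.2487]
handle (362, 3) [0.6134 0.0855 0.2421] [0.572  0.065  0.2281] [0.6599 0.1011 0.2469]
knob (318, 3) [0.6295 0.0176 0.1308] [ 0.5649 -0.1694  0.1011] [0.6526 0.0477 0.149 ]
```

View pics/z1.png

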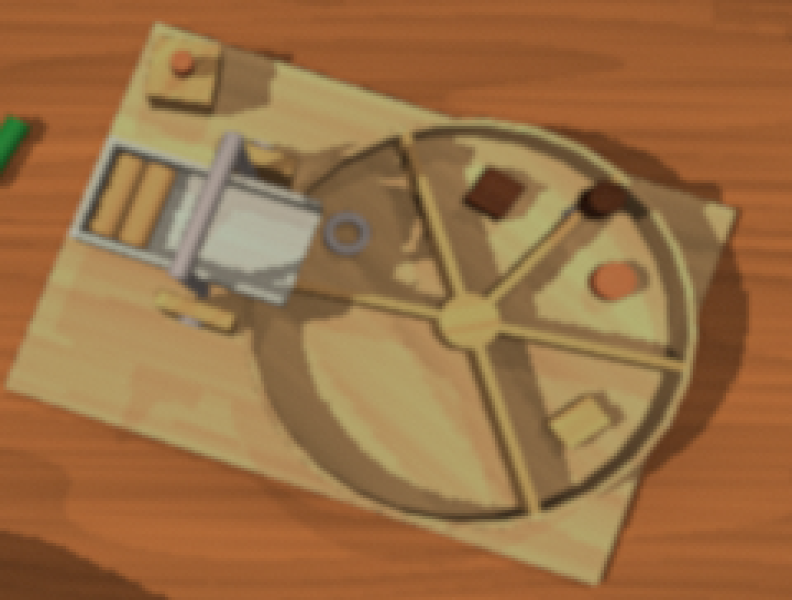

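```bash
cat >> h.py <<'E'
from scipy.optimize import least_squares
def tray(p,c0=(.559,-.08),a0=None):
    W=cloud(p);X=W[(abs(W[...,2]-.083)<.005)&(np.hypot(W[...,0]-.559,W[...,1]+.0805)<.16)]
    f=lambda q:np.hypot(X[:,0]-q[0],X[:,1]-q[1])-.1425
    c=least_squares(f,c0,loss='cauchy',f_scale=.003).x
    d=X[:,:2]-c;r=np.hypot(*d.T);k=(r>.04)&(r<.13);d=d[k]
    a=np.arctan2(d[:,1],d[:,0]);z=np.mean(np.exp(6j*a))
    return c,np.degrees(np.angle(z))/6   # angle mod 60
def plan(target,yaw=None,step=.25,n=None):
    """rows to target TCP; yaw = desired angle of tool y axis, deg. tool assumed down"""
    s=sensors.state();P=s['eef_pos'].copy();R=s['eef_rot'];y=np.degrees(np.arctan2(R[1,1],R[0,1]))
    i=0
    if yaw is None:yaw=y
    dy=(yaw-y+180)%360-180
    t=0
    while i<(n or 40):
        d=np.array(target)-P;L=np.linalg.norm(d)
        if L<3e-4 and abs(dy-t)<.3:break
        d=d*min(1,step*.2/max(L,1e-9));yr=np.radians(y+t)
        Yv=np.array([np.cos(yr),np.sin(yr),0]);Z=np.array([0,0,-1.]);Xv=np.cross(Yv,Z)
        tw=np.clip((dy-t)/4,-1,1)
        print(i,[round(float(v@d/.2),3) for v in (Xv,Yv,Z)],round(float(-tw),2));P=P+d;t+=4*tw;i+=1
E
python3 - <<'E'
from h import *
np.set_printoptions(precision=4,suppress=True)
p=read_camera('top');c,a=tray(p);print(c,a)
W=cloud(p);g=p['frame'].astype(int)
m=(g.sum(-1)<170)&(W[...,2]>.105)&(np.hypot(W[...,0]-.638,W[...,1]+.157)<.05)
K=W[m];print(len(K),np.median(K,0),K.min(0),K.max(0))
H=W[(W[...,2]>.235)&(abs(W[...,0]-.614)<.06)&(abs(W[...,1]-.084)<.05)];u=np.linalg.svd(H[:,:2]-H[:,:2].mean(0))[2][0];print(H.mean(0),np.degrees(np.arctan2(u[1],u[0])),H[:,2].max())
# trough: points on the chute z .115-.17
T=W[(W[...,2]>.2)&(W[...,2]<.26)&(abs(W[...,0]-.614)<.06)&(abs(W[...,1]-.084)<.05)];print((T.min(0)+T.max(0))/2)
d=H[:,:2].mean(0)-c;print(np.degrees(np.arctan2(d[1],d[0])),np.hypot(*d))
ps=read_camera('side');W=cloud(ps);g=ps['frame'].astype(int)
m=(W[...,2]>.105)&(np.hypot(W[...,0]-.638,W[...,1]+.157)<.025);K=W[m];print(len(K),np.median(K,0),K.max(0),K.min(0))
plan([.45,.2,.47],14)
E
```

```text
[ 0.5592 -0.0805] 17.782573758760382
133 [ 0.6389 -0.1515  0.1398] [ 0.6288 -0.166   0.1095] [ 0.6511 -0.1434  0.1439]
[0.6145 0.0832 0.2448] 161.1612500522407 0.24899978829227332
[0.6141 0.0826 0.2252]
71.34916785984058 0.1728105065672214
152 [ 0.6406 -0.1487  0.1279] [ 0.6526 -0.1419  0.1418] [ 0.6299 -0.1679  0.1054]
0 [-0.187, -0.162, -0.036] 1.0
1 [-0.198, -0.148, -0.036] 1.0
2 [-0.208, -0.134, -0.036] 1.0
3 [-0.217, -0.119, -0.036] 1.0
4 [-0.225, -0.104, -0.036] 1.0
5 [-0.231, -0.088, -0.036] 1.0
6 [-0.237, -0.072, -0.036] 1.0
7 [-0.241, -0.055, -0.036] 1.0
8 [-0.244, -0.038, -0.036] 1.0
9 [-0.031, -0.003, -0.005] 1.0
10 [0.0, 0.0, 0.0] 1.0
11 [0.0, 0.0, 0.0] 1.0
12 [0.0, 0.0, 0.0] 1.0
13 [0.0, 0.0, 0.0] 0.47
```

Emit:
servo_tool(hand=[-1,-1,-1,-1,-1], linear=[[-0.187,-0.162,-0.036],[-0.198,-0.148,-0.036],[-0.208,-0.134,-0.036],[-0.217,-0.119,-0.036],[-0.225,-0.104,-0.036]], twist=[1,1,1,1,1])

```text
t: 1.3
eef_pos: [0.3555, 0.3815, 0.4392]
eef_rot: [[-0.74, 0.673, -0.001], [0.673, 0.74, -0.001], [-0.0, -0.002, -1.0]]
wrist_force: [1.1, 0.4, 0.3]
width: 1.001
```

Emit:
servo_tool(hand=[-1,-1,-1,-1,-1], linear=[[-0.231,-0.088,-0.036],[-0.237,-0.072,-0.036],[-0.241,-0.055,-0.036],[-0.244,-0.038,-0.036],[-0.031,-0.003,-0.005]], twist=[1,1,1,1,1])

```text
t: 1.8
eef_pos: [0.4467, 0.1945, 0.4717]
eef_rot: [[-0.448, 0.894, 0.005], [0.894, 0.448, -0.001], [-0.003, 0.004, -1.0]]
wrist_force: [0.3, 0.7, 0.6]
width: 0.998
```

```bash
python3 - <<'E'
from h import *
plan([.6405,-.1545,.38],14)
E
```

```text
0 [-0.243, 0.01, 0.056] 1.0
1 [-0.242, 0.027, 0.056] 1.0
2 [-0.24, 0.044, 0.056] 1.0
3 [-0.236, 0.061, 0.056] 0.15
4 [-0.235, 0.063, 0.056] -0.0
5 [-0.235, 0.063, 0.056] -0.0
6 [-0.235, 0.063, 0.056] -0.0
7 [-0.235, 0.063, 0.056] -0.0
8 [-0.045, 0.012, 0.011] -0.0
```

Emit:
servo_tool(hand=[-1,-1,-1,-1,-1], linear=[[-0.243,0.01,0],[-0.242,0.027,0],[-0.24,0.044,0],[-0.236,0.061,0],[-0.235,0.063,0]], twist=[1,1,1,0.15,0])

```text
t: 2.3
eef_pos: [0.5637, -0.0222, 0.4749]
eef_rot: [[-0.236, 0.972, 0.011], [0.972, 0.236, 0.001], [-0.002, 0.011, -1.0]]
wrist_force: [0.5, 0.4, 0.5]
width: 1.0
```

```bash
python3 - <<'E'
from h import *
p=read_camera('wrist');save(p,'w1.png')
plan([.6405,-.1545,.38],14)
E
```

```text
0 [-0.201, 0.062, 0.135] -0.17
1 [-0.202, 0.06, 0.135] -0.0
2 [-0.202, 0.06, 0.135] -0.0
3 [-0.101, 0.03, 0.068] -0.0
```

View pics/w1.png

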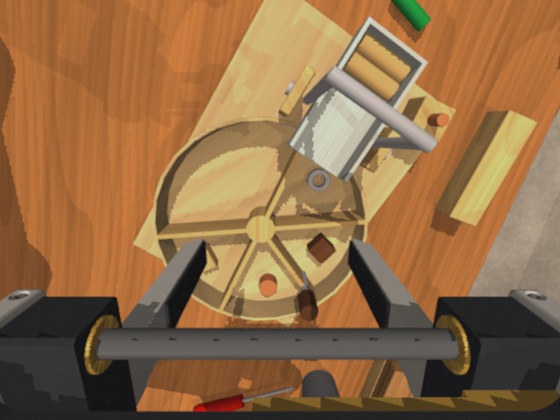

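The wrist view shows the knob (about 308,300) between the fingers, and the tray and chute (340,110) undisturbed.

Emit:
servo_tool(hand=[-1,-1,-1,-1,-1], linear=[[-0.201,0.062,0.135],[-0.202,0.06,0.135],[-0.202,0.06,0.135],[-0.101,0.03,0.068],[0,0,0]], twist=[-0.17,0,0,0,0])

```text
t: 2.85
eef_pos: [0.6419, -0.1573, 0.3839]
eef_rot: [[-0.238, 0.971, 0.017], [0.971, 0.238, -0.004], [-0.008, 0.015, -1.0]]
wrist_force: [-0.3, 0.5, -0.5]
width: 1.0
```

```bash
python3 - <<'E'
from h import *
p=read_camera('wrist');save(p,'w2.png');W=cloud(p)
m=(W[...,2]>.125)&(W[...,2]<.15)&(np.hypot(W[...,0]-.64,W[...,1]+.154)<.035);K=W[m];print(len(K),np.median(K,0),K.max(0),K.min(0))
plan([.6405,-.1545,.30],14)
E
```

```text
717 [ 0.64063438 -0.15322622  0.13968851] [ 0.6525693  -0.14408998  0.14176557] [ 0.62952622 -0.16685356  0.12501592]
0 [0.006, -0.002, 0.25] -0.05
1 [0.004, -0.001, 0.174] -0.0
```

View pics/w2.png

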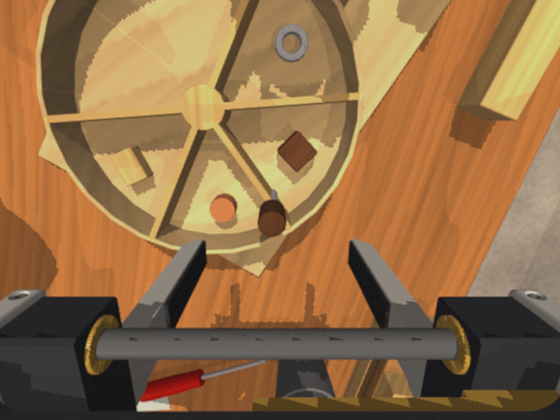

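Emit:
servo_tool(hand=[-1,-1,-1,0.6,1], linear=[[0.01,-0.015,0.22],[0.01,-0.005,0.17],[0,0,0.02],[0,0,0],[0,0,0]], twist=[0,0,0,0,0], force=8)

```text
t: 3.4
eef_pos: [0.6392, -0.1494, 0.3103]
eef_rot: [[-0.243, 0.97, 0.029], [0.97, 0.243, -0.008], [-0.014, 0.026, -1.0]]
wrist_force: [-0.1, 0.4, 0.1]
width: 0.868
```

Emit:
servo_tool(hand=[1,1,1,1,1], linear=[[0,0,0],[0,0,0],[0,0,0],[0,0,0],[0,0,0]], twist=[0,0,0,0,0])

```text
t: 3.9
eef_pos: [0.6408, -0.1493, 0.3176]
eef_rot: [[-0.243, 0.969, 0.039], [0.97, 0.244, -0.012], [-0.021, 0.035, -0.999]]
wrist_force: [0.2, 0.7, -1.8]
width: 0.439
```

```bash
cat >> h.py <<'E'
def arc(end,c=(.5592,-.0805),step=4,n=10):
    s=sensors.state();P=s['eef_pos']+.18*s['eef_rot'][:,2];d=P[:2]-c;a=np.degrees(np.arctan2(d[1],d[0]));r=np.hypot(*d)
    R=s['eef_rot'];print('ang',a,'r',r,'z',P[2],'grip yaw',np.degrees(np.arctan2(R[1,1],R[0,1])))
    for i in range(n):
        b=a+np.clip(end-a,-step,step);q0=np.radians(a);q1=np.radians(b)
        v=np.array([.11*(np.cos(q1)-np.cos(q0)),.11*(np.sin(q1)-np.sin(q0)),0])
        if i==0: v[:2]+= -(r-.11)*d/r*.5
        print(i,np.round(R.T@v/.2,3)[:2]);a=b
E
python3 - <<'E'
from h import *
p=read_camera('top');print(tray(p),sensors.state()['width']*94)
arc(-108.8)
E
```

```text
(array([ 0.55854844, -0.08262739]), np.float64(18.0489016479821)) 37.40418721814039
ang -38.794714136816914 r 0.1131440905808606 z 0.1376345237251634 grip yaw 14.132785122903927
0 [-0.016 -0.036]
1 [-0.02  -0.033]
2 [-0.017 -0.034]
3 [-0.015 -0.035]
4 [-0.013 -0.036]
5 [-0.01  -0.037]
6 [-0.007 -0.038]
7 [-0.005 -0.038]
8 [-0.002 -0.038]
9 [ 0.001 -0.038]
```

Emit:
servo_tool(hand=[1,1,1,1,1], linear=[[-0.01,-0.035,0.07],[0,0,0.03],[0,0,0.015],[0,0,0.01],[0,0,0.008]], twist=[0,0,0,0,0])

```text
t: 4.45
eef_pos: [0.6359, -0.1546, 0.2947]
eef_rot: [[-0.244, 0.969, 0.04], [0.97, 0.244, -0.013], [-0.023, 0.035, -0.999]]
wrist_force: [-4.7, 2.4, 10.9]
width: 0.26
```

```bash
python3 - <<'E'
from h import *
print(sensors.state()['width']*94,sensors.state()['wrist_force'])
arc(-108.8)
E
```

```text
24.454428886929772 [-4.74519928  2.35081584 10.94254639]
ang -42.36946715574634 r 0.11355569147134396 z 0.11485044209584344 grip yaw 14.155849366631005
0 [-0.013 -0.038]
1 [-0.018 -0.034]
2 [-0.015 -0.035]
3 [-0.013 -0.036]
4 [-0.01  -0.037]
5 [-0.008 -0.038]
6 [-0.005 -0.038]
7 [-0.002 -0.038]
8 [ 0.    -0.038]
9 [ 0.003 -0.038]
```

Emit:
servo_tool(hand=[1,1,1,1,1], linear=[[-0.013,-0.038,-0.01],[-0.018,-0.034,0],[-0.015,-0.035,0],[-0.013,-0.036,0],[-0.01,-0.037,0]], twist=[0,0,0,0,0])

```text
t: 4.95
eef_pos: [0.604, -0.1794, 0.2951]
eef_rot: [[-0.242, 0.969, 0.048], [0.97, 0.243, -0.017], [-0.028, 0.043, -0.999]]
wrist_force: [2.6, -0.2, 3.0]
width: 0.262
```

```bash
python3 - <<'E'
from h import *
print(sensors.state()['width']*94,sensors.state()['wrist_force'],tray(read_camera('top')))
arc(-108.8)
E
```

```text
24.61596135632789 [ 2.56411757 -0.21194552  2.96475339] (array([ 0.55887814, -0.08203426]), np.float64(-1.6172588340864484))
ang -62.97981011851948 r 0.11507747430481612 z 0.11533094127893115 grip yaw 14.072283280719184
0 [ 0.005 -0.041]
1 [-0.005 -0.038]
2 [-0.002 -0.038]
3 [ 0.001 -0.038]
4 [ 0.003 -0.038]
5 [ 0.006 -0.038]
6 [ 0.009 -0.037]
7 [ 0.011 -0.037]
8 [ 0.014 -0.036]
9 [ 0.016 -0.035]
```

Emit:
servo_tool(hand=[1,1,1,1,1], linear=[[0,-0.041,0],[-0.005,-0.038,0],[-0.002,-0.038,0],[0.001,-0.038,0],[0.003,-0.038,0]], twist=[0,0,0,0,0])

```text
t: 5.5
eef_pos: [0.5636, -0.1914, 0.2944]
eef_rot: [[-0.241, 0.969, 0.049], [0.97, 0.242, -0.019], [-0.03, 0.043, -0.999]]
wrist_force: [1.9, -0.8, 4.6]
width: 0.266
```

Emit:
servo_tool(hand=[1,1,1,1,1], linear=[[0.006,-0.038,0],[0.009,-0.037,0],[0.011,-0.037,0],[0.014,-0.036,0],[0.016,-0.035,0]], twist=[0,0,0,0,0])

```text
t: 6.0
eef_pos: [0.5222, -0.1892, 0.2934]
eef_rot: [[-0.241, 0.969, 0.049], [0.97, 0.242, -0.018], [-0.03, 0.043, -0.999]]
wrist_force: [1.8, -0.2, 6.0]
width: 0.268
```

```bash
python3 - <<'E'
from h import *
p=read_camera('top');save(p,'top2.png')
print(sensors.state()['width']*94,sensors.state()['wrist_force'],tray(p))
arc(-108.8,n=5)
E
```

```text
25.181058322734433 [-1.8988474   0.24586995  8.28376865] (array([ 0.55909777, -0.08125628]), np.float64(14.390146711250097))
ang -104.76422278861159 r 0.11539966947566693 z 0.11341115592763285 grip yaw 14.070609720036883
0 [ 0.031 -0.026]
1 [ 0. -0.]
2 [0. 0.]
3 [0. 0.]
4 [0. 0.]
```

Emit:
servo_tool(hand=[1,1,1,1,1], linear=[[0.009,-0.025,0],[0.003,-0.008,0],[0,0,0],[0,0,0],[0,0,0]], twist=[0,0,0,0,0])

```text
t: 6.55
eef_pos: [0.5116, -0.1865, 0.293]
eef_rot: [[-0.243, 0.969, 0.046], [0.97, 0.244, -0.015], [-0.026, 0.041, -0.999]]
wrist_force: [1.9, 0.4, 5.8]
width: 0.267
```

```bash
python3 - <<'E'
from h import *
p=read_camera('top');save(p,'top3.png')
print(sensors.state()['width']*94,sensors.state()['wrist_force'],tray(p),tray(read_camera('side')))
arc(-108.8,n=1)
im=cv2.cvtColor(p['frame'],cv2.COLOR_RGB2BGR)[120:320,210:450]
cv2.imwrite('pics/z3.png',cv2.resize(im,None,fx=3,fy=3,interpolation=3))
E
```

```text
24.821305877287777 [ 0.56118153 -1.66660552  5.15737327] (array([ 0.55905184, -0.08129462]), np.float64(8.125063722375193)) (array([ 0.56025386, -0.08189116]), np.float64(8.001372363548013))
ang -109.91224311452645 r 0.11558908333530371 z 0.11321685263187478 grip yaw 14.11311469550199
0 [0.006 0.017]
```

View pics/z3.png

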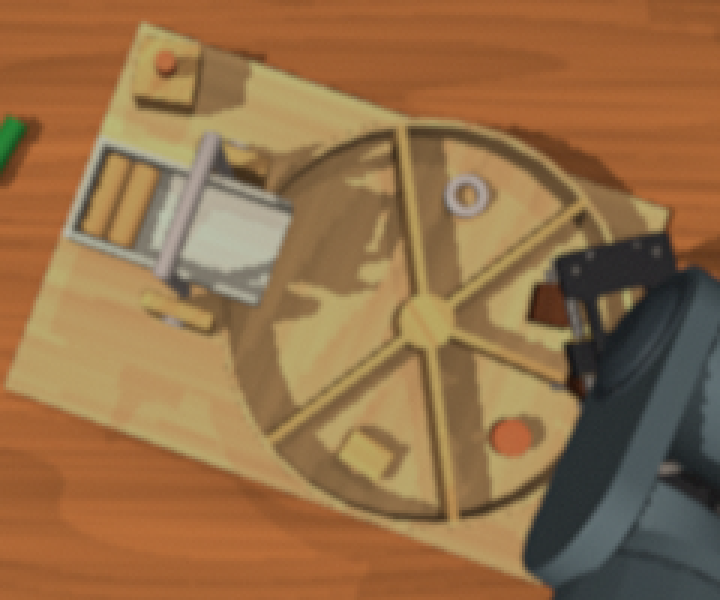

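Emit:
servo_tool(hand=[1,1,1,1,1], linear=[[-0.006,0.018,0],[-0.004,0.01,0],[0,0,0],[0,0,0],[0,0,0]], twist=[0,0,0,0,0])

```text
t: 7.15
eef_pos: [0.5151, -0.187, 0.293]
eef_rot: [[-0.248, 0.968, 0.038], [0.968, 0.248, -0.017], [-0.026, 0.032, -0.999]]
wrist_force: [1.7, -1.1, 5.0]
width: 0.26
```

```bash
python3 - <<'E'
from h import *
p=read_camera('top')
print(sensors.state()['wrist_force'],tray(p),tray(read_camera('side')))
E
```

```text
[-0.20701503 -1.28329733  5.68090082] (array([ 0.5590333, -0.0813018]), np.float64(9.230837190348202)) (array([ 0.56035739, -0.08154736]), np.float64(9.238789680658488))
```

2° more (4 mm).

Emit:
servo_tool(hand=[1,1,1,1,1], linear=[[-0.006,0.025,0],[-0.004,0.012,0],[0,0,0],[0,0,0],[0,0,0]], twist=[0,0,0,0,0])

```text
t: 7.75
eef_pos: [0.5202, -0.1874, 0.2929]
eef_rot: [[-0.253, 0.967, 0.029], [0.967, 0.253, -0.02], [-0.027, 0.023, -0.999]]
wrist_force: [0.9, -0.0, 5.5]
width: 0.257
```

```bash
python3 - <<'E'
from h import *
p=read_camera('top')
print(sensors.state()['wrist_force'],tray(p),tray(read_camera('side')))
E
```

```text
[ 0.76092734 -0.61069684  6.31995319] (array([ 0.55908287, -0.08130649]), np.float64(11.255151896759093)) (array([ 0.56046222, -0.08183075]), np.float64(11.218568811719805))
```

Emit:
servo_tool(hand=[-0.2,-0.2,-0.2,-0.2,-0.2], linear=[[0,0,0],[0,0,0],[0,0,-0.02],[0,0,-0.1],[0,0,-0.25]], twist=[0,0,0,0,0])

```text
t: 8.35
eef_pos: [0.5135, -0.1834, 0.3559]
eef_rot: [[-0.254, 0.967, 0.005], [0.967, 0.254, -0.005], [-0.006, 0.003, -1.0]]
wrist_force: [0.5, -0.5, -0.5]
width: 0.598
```

Emit:
servo_tool(hand=[0,0.5,1,1,1], linear=[[0,0,-0.25],[0,0,-0.25],[0,0,-0.25],[0,0,-0.1],[0,0,0]], twist=[0,0,0,0,0])

```text
t: 8.85
eef_pos: [0.511, -0.1812, 0.5362]
eef_rot: [[-0.255, 0.967, 0.007], [0.967, 0.255, -0.006], [-0.008, 0.006, -1.0]]
wrist_force: [-1.0, -0.1, 0.2]
width: 0.21
```

```bash
python3 - <<'E'
from h import *
np.set_printoptions(precision=4,suppress=True)
p=read_camera('top')
print(tray(p),tray(read_camera('side')))
W=cloud(p);H=W[(W[...,2]>.235)&(W[...,2]<.255)&(abs(W[...,0]-.614)<.06)&(abs(W[...,1]-.084)<.05)];print(len(H),H.mean(0))
s=sensors.state();print(s['qpos'],s['eef_pos'],s['eef_rot'][:,2])
E
```

```text
(array([ 0.5593, -0.0806]), np.float64(11.240072895199352)) (array([ 0.5605, -0.0816]), np.float64(11.222209585046135))
350 [0.6145 0.0832 0.2449]
[-0.5498 -0.0886  1.6809 -0.0014  1.5456 -0.8078] [ 0.511  -0.1812  0.5324] [ 0.0024 -0.0031 -1.    ]
```

```bash
python3 - <<'E'
from h import *
plan([.627,.119,.50],-18.8)
E
```

```text
0 [0.201, 0.146, 0.025] 1.0
1 [0.211, 0.131, 0.025] 1.0
2 [0.22, 0.116, 0.025] 1.0
3 [0.227, 0.101, 0.025] 1.0
4 [0.234, 0.085, 0.025] 1.0
5 [0.239, 0.068, 0.025] 1.0
6 [0.114, 0.024, 0.012] 1.0
7 [0.0, 0.0, 0.0] 1.0
8 [0.0, 0.0, 0.0] 0.4
```

Emit:
servo_tool(hand=[1,1,1,1,1], linear=[[0.201,0.146,0],[0.211,0.131,0],[0.22,0.116,0],[0.227,0.101,0],[0.234,0.085,0]], twist=[1,1,1,1,1])

```text
t: 9.45
eef_pos: [0.6026, 0.0493, 0.5153]
eef_rot: [[0.117, 0.993, -0.022], [0.993, -0.117, 0.002], [-0.001, -0.022, -1.0]]
wrist_force: [0.7, -0.6, 0.2]
width: 0.004
```

Emit:
servo_tool(hand=[1,1,1,1,1], linear=[[0.239,0.068,0],[0.114,0.024,0],[0,0,0],[0,0,0],[0,0,0]], twist=[1,1,1,0.4,0])

```text
t: 9.95
eef_pos: [0.6307, 0.1253, 0.4942]
eef_rot: [[0.348, 0.936, -0.053], [0.937, -0.348, 0.002], [-0.016, -0.05, -0.999]]
wrist_force: [-0.3, 0.1, 0.8]
width: 0.002
```

```bash
python3 - <<'E'
from h import *
print(sensors.state()['eef_rot'][:,2]);plan([.627,.119,.40],-18.8)
p=read_camera('wrist');save(p,'w4.png')
E
```

```text
[-0.05255628  0.00225902 -0.99861541]
0 [-0.019, -0.003, 0.249] -0.4
1 [-0.017, -0.004, 0.222] -0.0
```

View pics/w4.png

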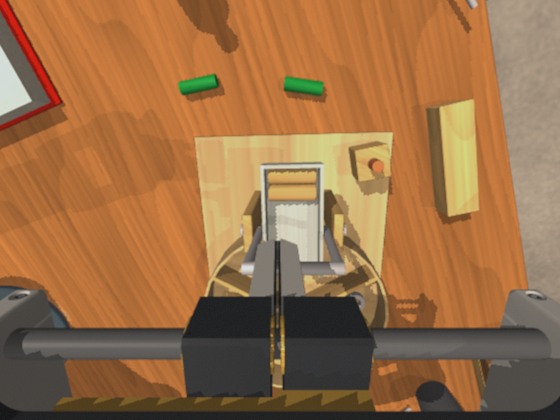

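Emit:
servo_tool(hand=[1,1,1,1,1], linear=[[0,0.035,0.2],[0,0.03,0.2],[0,0,0.1],[0,0,0],[-0.02,0,0]], twist=[-0.4,0,0,0,0])

```text
t: 10.5
eef_pos: [0.6351, 0.1155, 0.3852]
eef_rot: [[0.319, 0.946, -0.06], [0.948, -0.319, 0.002], [-0.017, -0.058, -0.998]]
wrist_force: [0.0, -0.2, 0.7]
width: 0.006
```

```bash
cat >> h.py <<'E'
def rel():
    s=sensors.state();c=np.array([.5592,-.0805]);T=s['eef_pos']+.199*s['eef_rot'][:,2]
    d=T[:2]-c;print('tip r %.4f lat %.4f z %.4f'%(d@[.322,.947],d@[.947,-.322],T[2]),s['wrist_force'].round(1),s['eef_rot'][:,2].round(3))
E
python3 - <<'E'
from h import *
rel();p=read_camera('side');save(p,'s5.png')
E
```

```text
tip r 0.2066 lat -0.0027 z 0.1866 [ 0.  -0.2  0.7] [-0.06   0.002 -0.998]
```

View pics/s5.png

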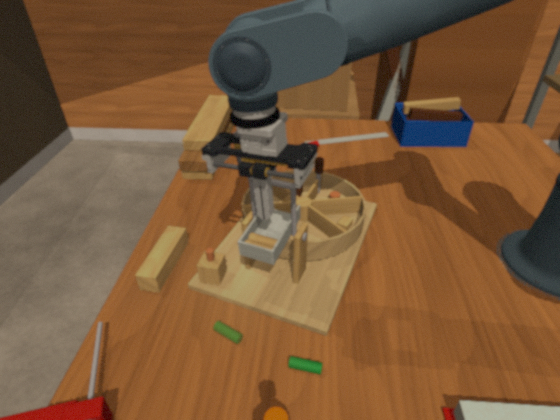

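Emit:
servo_tool(hand=[1,1,1,1,1], linear=[[-0.04,0,0],[-0.03,0,0],[-0.03,0,0],[-0.03,0,0],[-0.03,0,0]], twist=[0,0,0,0,0])

```text
t: 11.05
eef_pos: [0.6246, 0.0823, 0.391]
eef_rot: [[0.319, 0.946, -0.052], [0.948, -0.32, 0.003], [-0.014, -0.051, -0.999]]
wrist_force: [0.9, 1.0, -1.2]
width: 0.007
```

```bash
python3 - <<'E'
from h import *
rel()
E
```

```text
tip r 0.1725 lat -0.0006 z 0.1923 [ 0.9  1.  -1.2] [-0.052  0.003 -0.999]
```

Emit:
servo_tool(hand=[1,1,1,1,1], linear=[[-0.03,0,0.01],[-0.03,0,0.015],[-0.03,0,0.015],[-0.03,0,0.015],[-0.03,0,0.015]], twist=[0,0,0,0,0])

```text
t: 11.55
eef_pos: [0.6139, 0.0514, 0.3788]
eef_rot: [[0.319, 0.946, -0.048], [0.948, -0.32, 0.003], [-0.012, -0.046, -0.999]]
wrist_force: [0.9, 0.6, 0.5]
width: 0.006
```

```bash
python3 - <<'E'
from h import *
rel();p=read_camera('side');save(p,'s6.png')
E
```

```text
tip r 0.1401 lat 0.0001 z 0.1800 [0.9 0.6 0.5] [-0.048  0.003 -0.999]
```

View pics/s6.png

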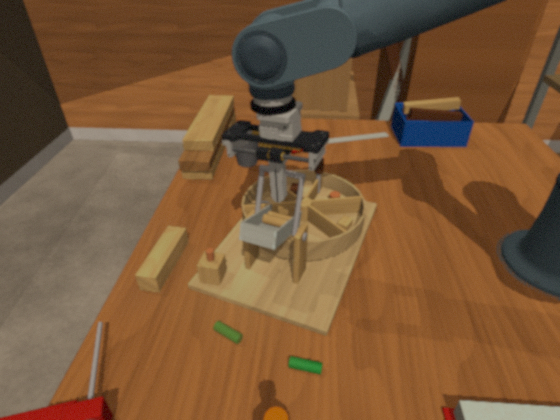

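Tipping well: the trough (268,228) is partly tipped and the dowels are moving forward (275,218). Continue.

Emit:
servo_tool(hand=[1,1,1,1,1], linear=[[-0.03,0,0.01],[-0.03,0,0.01],[-0.03,0,0.01],[-0.03,0,0.01],[-0.03,0,0.01]], twist=[0,0,0,0,0])

```text
t: 12.1
eef_pos: [0.6024, 0.0207, 0.3655]
eef_rot: [[0.32, 0.946, -0.051], [0.947, -0.32, 0.005], [-0.012, -0.05, -0.999]]
wrist_force: [1.9, 3.7, -3.2]
width: 0.001
```

```bash
python3 - <<'E'
from h import *
rel();p=read_camera('side');save(p,'s7.png')
E
```

```text
tip r 0.1074 lat -0.0016 z 0.1668 [ 1.9  3.7 -3.2] [-0.051  0.005 -0.999]
```

View pics/s7.png

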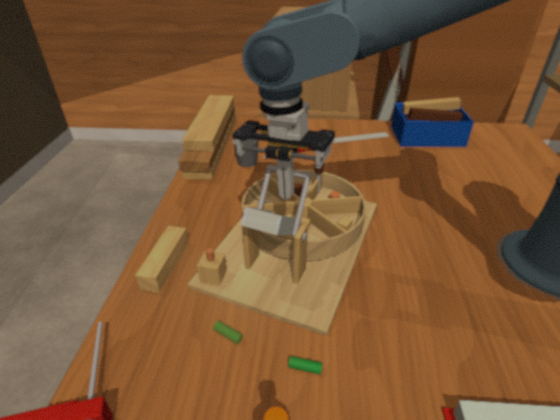

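Emit:
servo_tool(hand=[1,1,1,1,1], linear=[[-0.02,0,0.005],[-0.015,0,0.005],[0,0,0],[0,0,0],[0,0,0]], twist=[0,0,0,0,0])

```text
t: 12.65
eef_pos: [0.5993, 0.013, 0.3624]
eef_rot: [[0.32, 0.946, -0.053], [0.947, -0.32, 0.005], [-0.012, -0.052, -0.999]]
wrist_force: [0.8, 2.7, -1.5]
width: 0.005
```

```bash
python3 - <<'E'
from h import *
rel();p=read_camera('wrist');save(p,'w8.png')
E
```

```text
tip r 0.0990 lat -0.0025 z 0.1637 [ 0.8  2.7 -1.5] [-0.053  0.005 -0.999]
```

View pics/w8.png

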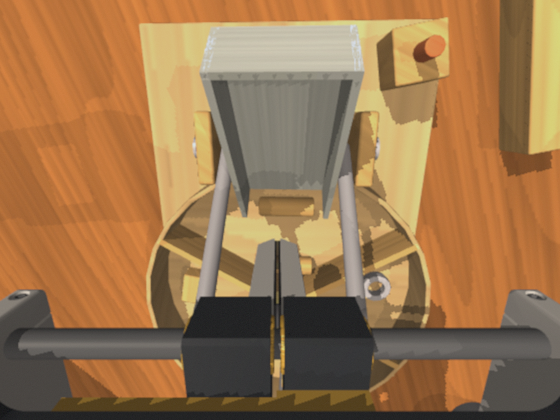

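Emit:
servo_tool(hand=[1,1,1,1,1], linear=[[0.04,0,0],[0.04,0,-0.03],[0.02,0,-0.2],[0,0,-0.25],[0,0,-0.25]], twist=[0,0,0,0,0])

```text
t: 13.2
eef_pos: [0.6139, 0.0336, 0.5056]
eef_rot: [[0.319, 0.945, -0.07], [0.948, -0.32, 0.003], [-0.02, -0.067, -0.998]]
wrist_force: [0.7, 0.8, -0.1]
width: 0.007
```

Emit:
servo_tool(hand=[1,1,1,1,1], linear=[[0.1,-0.2,-0.1],[0.1,-0.2,0],[0.1,-0.2,0],[0.1,-0.2,0],[0,0,0]], twist=[0,0,0,0,0])

```text
t: 13.7
eef_pos: [0.4861, 0.1654, 0.5512]
eef_rot: [[0.321, 0.946, -0.044], [0.947, -0.321, -0.0], [-0.014, -0.042, -0.999]]
wrist_force: [2.2, -0.2, 0.1]
width: 0.003
```

Emit:
servo_tool(hand=[1,1,1,1,1], linear=[[0.1,-0.2,0],[0,0,0],[0,0,0],[0,0,0],[0,0,0]], twist=[0,0,0,0,0])

```text
t: 14.2
eef_pos: [0.4544, 0.1982, 0.5561]
eef_rot: [[0.321, 0.946, -0.038], [0.947, -0.321, -0.002], [-0.014, -0.035, -0.999]]
wrist_force: [0.2, 0.5, 0.6]
width: 0.002
```

```bash
python3 - <<'E'
from h import *
np.set_printoptions(precision=4,suppress=True)
rel()
p=read_camera('top');print(tray(p))
im=cv2.cvtColor(p['frame'],cv2.COLOR_RGB2BGR)[120:320,210:450]
cv2.imwrite('pics/z9.png',cv2.resize(im,None,fx=3,fy=3,interpolation=3))
c=np.array([.5592,-.0805])
q=read_camera('side');im=cv2.cvtColor(q['frame'],cv2.COLOR_RGB2BGR)[150:300,190:390];cv2.imwrite('pics/s9.png',cv2.resize(im,None,fx=4,fy=4,interpolation=3))
for v in (p,q):
  for d in finder.search_frame(v,'dowel_a')[:6]:
    X=pt(v,*d['xy']);e=X[:2]-c;print(round(d['score'],2),np.round(d['xy']),X,'r',np.hypot(*e),'ang',np.degrees(np.arctan2(e[1],e[0])))
E
```

```text
tip r 0.2274 lat -0.1959 z 0.3573 [0.2 0.5 0.6] [-0.038 -0.002 -0.999]
(array([ 0.5592, -0.0806]), np.float64(11.228747845612924))
0.72 [307. 210.] [0.5941 0.0129 0.0577] r 0.09968973699075896 ang 69.49750388818836
0.63 [338. 221.] [ 0.5718 -0.055   0.0579] r 0.028441874981177295 ang 63.79330208968654
0.88 [306. 362.] [0.5418 0.292  0.0191] r 0.3728780726697251 ang 92.67138414672817
0.68 [227. 331.] [0.6861 0.2393 0.0185] r 0.3440718150493868 ang 68.35933469843853
0.44 [284. 238.] [0.5965 0.0182 0.0528] r 0.10548027740491894 ang 69.28997235852239
```

View pics/z9.png

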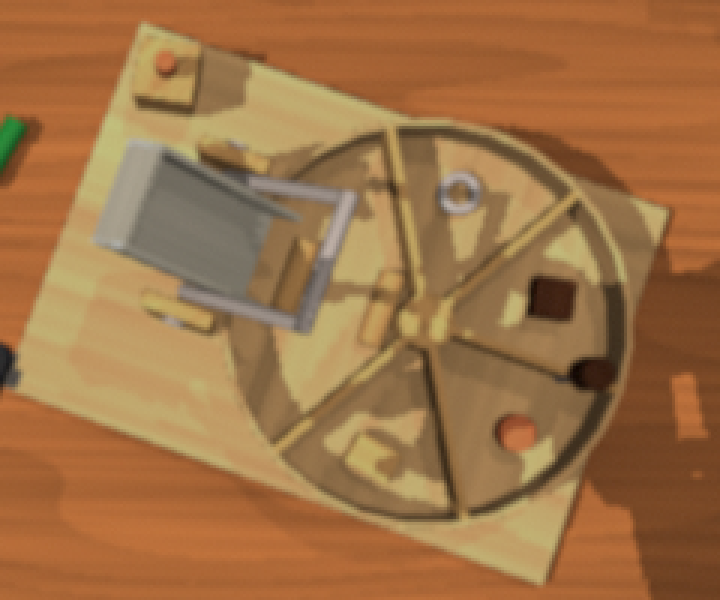

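View pics/s9.png

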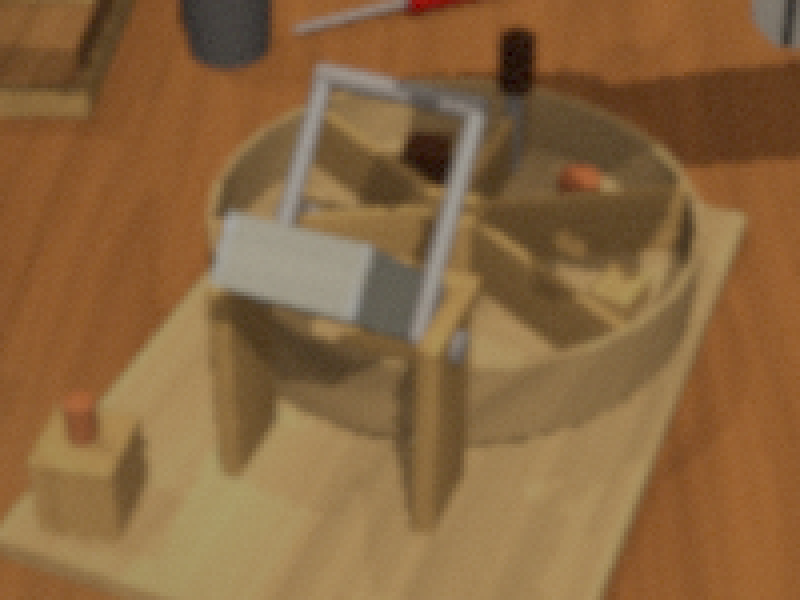

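```bash
python3 - <<'E'
from h import *
for i in range(2):
  p=read_camera('top');print([(pt(p,*d['xy']).round(3),round(d['score'],2)) for d in finder.search_frame(p,'dowel_a')[:3]],tray(p)[1])
print(workorder.finish_job())
E
```

```text
[(array([0.686, 0.233, 0.018]), 0.76), (array([0.592, 0.017, 0.056]), 0.58), (array([0.566, 0.286, 0.02 ]), 0.58)] 11.242901595343506
[(array([ 0.574, -0.053,  0.058]), 0.73), (array([0.682, 0.235, 0.019]), 0.73), (array([0.586, 0.015, 0.058]), 0.66)] 11.236261227622194
the job is handed in; nothing more can be done
None
```

I turned the tray by its knob until the middle of the widest compartment faced the chute. Then I pushed the chute's handle over from behind with the closed fingers. Both dowels rolled into that compartment and are lying on its floor, and the job is handed in.

- **Tray:** the last checks put it within about 0.1° of my measured chute direction (11.24° against 11.2°, on a scale that repeats every 60°). I overshot by about 3° while turning it and corrected that before letting go.
- **Dowels:** both show in the top picture with their tops at about 58 mm, which fits lying flat on the tray floor. They are about 100 mm and 28 mm from the axis, and the trough is empty. Neither moved between the last looks beyond the scatter of the detections. In the first of the two final pictures the finder listed only one of them; the second found both.
- **Rest of the scene:** the green look-alikes were not touched. The robot was clear of everything at about 14 s, with the wrist force I saw never above about 12 N.

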